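# Set the phone boom of a copy stand to its mark and clamp it

### The arm

A 7-joint arm with a two-finger parallel gripper is mounted at the origin on the work surface. World frame = base frame: x ahead of the robot, y to its left, z up, the work surface at z = 0. Lengths are in m, angles in rad, forces in N, time in s.
With the tool pointing down it reaches from about 0.35 to 0.9 m from the base axis. Payload 8.1 kg.
Tool frame: the origin (TCP) lies midway between the tips of the shut fingers; the grasp point (between the pads) lies 19 mm behind it; z points along the fingers, y is the line along which they close (so a half turn about z gives the same grasp; the last joint's range is limited). The gripper opens to 92 mm and grips with 3 to 60 N. Pads are 19 mm wide; open, the fingers measure 130 mm over their backs; the gripper's body (75 mm by 190 mm) begins 47 mm behind the grasp point.
Start: joints at [1.124, 0.434, 0.025, 1.573, -0.012, 1.134, -0.075], TCP at [0.211, -0.588, 0.227] pointing down, gripper open.
Joint ranges: [-2.62, 2.62], [-0.44, 2.09], [-1.27, 1.32], [0.08, 2.57], [-1.32, 4.46], [0.12, 2], [-2.74, 2.74]. Speed limits (rad/s): [2.22, 2.22, 3.01, 3.01, 3.14, 3.14, 3.14].

### API

Orientations are given as a rotation vector (axis times angle).
In Python, from cell import arm gives the robot as it stands.
- The arm moves only by the tool send_rows, never from a script. Its argument "increments" is a list of rows, each a list of 3 entries, a list of its own where there are three numbers: the finger opening in cm, from 0 to 9.18, then the shift along the tool's x, y, z in cm, then the turn, a rotation vector about the tool's x, y, z in rad. A call has 1 to 5 rows; each row shifts and turns the commanded pose from where the row before left it, along the tool's axes as they then stand; what a row does not reach is not made up. A row lasts 1/10 s, in which the tool goes at most 50 mm and 8.59 degrees, less where a joint would pass 70% of its speed; a pose out of reach is approached as far as the arm can. A call is refused whole if a number of a shift passes 5 or a number of a turn 0.15, either way. A call with a gripper value outside its range is refused whole. The fingers move at their own pace and stop on an object; "force" is the grip in N (left out, the last holds). Time passes only in rows, so rows that do not move let the fingers close. It gives the time, the measured TCP pose, the force, the opening and the grip force at its end, in the units of the state.
- arm.observe(): the state, without advancing time (a new reading comes with each control period).
- arm.get_image(name): name is "scene" or "top" or "wrist"; returns the picture (384x512x3 uint8, red, green, blue); there is no depth.
- arm.camera_params(name): a dict with "camera_matrix" (3x3 intrinsics, pixels), "k1" (the pictures are not rectified: a ray, as slopes to the right and down, at radius r is drawn at 1 + k1 r^2 times it, then the intrinsics apply), "R" (3x3) and "t" (3): a world point X has camera coordinates R X + t. Camera axes: x right, y down, z forward; pixel columns grow to the right and rows downward; lengths in m; the calibration is good to about 2 mm. A picture is of the moment at which its call begins: read the wrist's pose just before it. camera_params takes no time and is no camera call; for the wrist camera it gives the pose at the moment of the call.
- arm.sign_off(): hands the job in; it is judged then, once.
The state is a dict: "clock": time; "joints": joint angles; "dq": joint speeds; "joint_efforts": joint torques, N m; "position": TCP position; "ee_rot": TCP orientation; "force": force on the tool from outside, world axes, zero at the start; "ft_torque": the same for the moment, N m; "width": opening from 0.0 (shut) to 1.0 (fully open); "gripper_force": force on a finger pad.
Only numpy, scipy, OpenCV 4.12 (cv2) and the standard library are available. Lean on these libraries where they do the work, as an engineer would, in place of code of your own. Each camera call takes 0.05 s, during which the arm holds its last target. There are 200 camera calls.

### The job

Get the phone on the copy stand ready to photograph the test cassettes: with the red cam lever still open, draw the sliding leg out by its yellow pull tab until the red length mark sits just outside the mouth of the clamp collar, and hold it there, because the leg slides back in by its own weight. Without letting the leg slip off the mark, squeeze the lever fully shut against the leg, and finish still holding leg and lever pinched together. Do not disturb the cassettes, pen, tube rack, bottle, glove box or wipes tub.

Things in the scene. Friction and masses are not known exactly. Their poses are not given: they have to be found in the camera images.
- collar_mouth (a point): Point on the boom axis in the bright-rimmed mouth of the fixed black clamp collar (32 mm thick, 30 mm long; with ears it spans y +24 to -28 mm), some 200 mm above the table. Axes, used below too: x along the boom, outward and 15 degrees up, the way the leg comes out; y level, to the tab's side; lever on the -y side. The stand (rigid, with a grey baseboard) is placed and turned anew each time.
- boom_leg (a joint): Draw-out of the leg, m: 0 = fully in (start; its weight takes it back there), 0.040 = the mark, the red ring just fully out and its rear edge flush with the mouth; 0.090 = end stop. Aluminium tube 19 mm thick, 0.6 kg with holder and phone, slides along x; friction under 1 N, weight pulls it in with 1 to 2 N. The cam grips the leg once the lever is fully shut.
- mark_ring (a point): Point on the leg's axis at the rear edge of the red ring (5 mm wide) round the leg. It is 40 mm inside the collar, hidden, at the start and level with collar_mouth at the mark. Thin black rings every 20 mm are only the scale.
- pull_tab (a point): Yellow tab fixed on the leg: upright plate 8 mm thick, 30 mm high, sticking out from y = 7 to 52 mm. The point is the middle (y = 31 mm) of its flat rear face, which looks at the collar; a finger standing behind that face draws the leg out. The face is 2 mm ahead of the mouth at the start, 42 mm at the mark. A yellow ring 22 mm thick holds it. A finger has room to stand beside the collar.
- cam_lever (a joint): Angle of the red lever, rad: 0 = shut, flat along the leg; grows as its tip swings out to -y. Starts at 0.28 to 0.38 (tip reaches y = -38 mm), stays where left, shuts with about 5 N near the tip. Hinge: x = -10, y = -18.5 mm. Shut, its arm ends at x = +40 mm, is 18 mm high and lies from y = -11.5 to -20.5 mm: leg and shut lever together are 30 mm thick, middle at y = -5.5 mm.
- lever_tip (a point): Tip of the red lever, on its outer face at mid height, 50 mm from the hinge axis.
- phone (a point): Centre of the level phone (150 mm across the boom, 74 mm along it) in its black cradle on the leg's outer end, about 250 mm ahead of the collar mouth at the mark and 250 mm above the table. The cradle rises 12 mm above this point and reaches 45 mm from it along the boom. Moves with the leg; keep clear of it.
- cassette_a_center (a point): White test cassette 70 x 20 x 5 mm on the red cross of the baseboard; centre. Leave alone.
- cassette_b_center (a point): Second white test cassette, 70 x 20 x 5 mm, on the baseboard; centre. Leave alone.
- marker_center (a point): Red and white marker pen 135 mm long, 13 mm thick, on the baseboard; centre. Leave alone.
- tube_rack: White tube rack 70 x 120 x 28 mm with three capped tubes, 60 mm high in all; origin under its centre. Leave alone.
- disinfectant: White disinfectant bottle, 72 mm thick, 190 mm high; origin under its centre. Leave alone.
- glove_box: Blue and white glove box 125 x 240 x 68 mm; origin under its centre. Leave alone.
- wipes_tub: Green round wipes tub, 92 mm thick, 147 mm high; origin under its centre. Leave alone.

How it is judged:
On the way, in this order (a step that is already met when the one before it is completed fails the run):
1. the leg is drawn out to its mark (within 4 mm) and held there by the fingers with the lever still open (value of joint boom_leg between 0.036 and 0.044 m and value of joint cam_lever above 0.15 rad and contact force between the fingers and boom_leg above 0.2 N), for 0.3 s.
2. the lever is squeezed shut with the leg still at its mark and held (value of joint boom_leg between 0.036 and 0.044 m and value of joint cam_lever below 0.06 rad and contact force between the fingers and boom_leg above 3 N and contact force between the fingers and cam_lever above 2 N), for 0.3 s.
At the end, for the whole second after the job is handed in: The leg is at rest within 4 mm of its mark (ring just outside the collar mouth), the lever is shut to within 0.06 rad, and the fingers are still gripping: at least 3 N on the leg and 2 N on the lever (all of step 2 and linear speed of boom_leg below 0.01 m/s); the arm keeps its last pose, push and grip.
It fails at once if the leg slips more than 8 mm off its mark while the lever is being closed (lever below 0.12 rad) (value of joint cam_lever below 0.12 rad and (value of joint boom_leg below 0.032 m or value of joint boom_leg above 0.048 m)).
It fails at once if a cassette or the marker pen is disturbed (moved over 25 mm) (distance of any of cassette_a_center, cassette_b_center, marker_center from where it was at the start of the episode above 0.025 m).
It fails at once if the tube rack, bottle, glove box or wipes tub is disturbed (moved over 25 mm) (distance of any of tube_rack, disinfectant, glove_box, wipes_tub from where it was at the start of the episode above 0.025 m).
It also fails if it takes over 38 s, if anything falls off the work surface, if the arm or the gripper's body presses on something with over 40 N, if the wrist force passes 120 N, or if a joint passes its speed limit or range.

## Working session

There is one attempt and no reset: what is moved stays moved. The work goes in short steps, Python scripts to look and compute and a tool call to move; the robot and the scene stay as the last step left them, time stands still between calls to the robot, and variables do not carry over. Pictures are saved under pics/ and viewed, at most 12 in all, crops included, and the job is handed in when it is done.

Besides the shell and the picture viewer there is one more tool, called as a command line: name --argument value ..., lists and objects as JSON in quotes. send_rows: Moves the arm, as the interface text tells. Its arguments: {"type":"object","properties":{"increments":{"type":"array"},"force":{"type":"number"}},"required":["increments"]}

```bash
mkdir -p pics; ls
python3 - <<'E'
from cell import arm
import cv2,numpy as np
o=arm.observe();print(o)
ims=[arm.get_image(n) for n in("scene","top","wrist")]
for n,i in zip(("scene","top","wrist"),ims):
    cv2.imwrite(f"pics/{n}0.png",i[:,:,::-1]);p=arm.camera_params(n);print(n,p)
cv2.imwrite("pics/both0.png",cv2.resize(np.hstack(ims[:2]),None,fx=.78,fy=.78)[:,:,::-1])
E
```

```text
pics
{'clock': 0.0, 'joints': array([ 1.12438758,  0.43522513,  0.02495947,  1.57409734, -0.01160781,
        1.13397562, -0.07509561]), 'dq': array([ 5.68826528e-05,  3.03211982e-04,  6.05278334e-04,  1.16831231e-03,
       -4.66258644e-04,  1.84218019e-04,  7.35883953e-04]), 'joint_efforts': array([-2.51520243e-05, -6.67864037e+01,  9.85065512e-01, -3.14471555e+01,
       -6.05015131e-02,  4.26323642e-02,  1.27686194e-04]), 'position': array([ 0.21045801, -0.58796329,  0.22594338]), 'ee_rot': array([-3.09381539e+00, -5.37051887e-01,  6.17552834e-04]), 'force': array([ 0.12315261, -0.39179609,  0.67549631]), 'ft_torque': array([ 0.00380622,  0.04404374, -0.0145705 ]), 'gripper_force': 0.0, 'width': 1.003551668157606}
scene {'camera_matrix': array([[441.7634011 ,   0.        , 251.45997837],
       [  0.        , 441.7634011 , 195.65497584],
       [  0.        ,   0.        ,   1.        ]]), 'k1': -0.055844925995142874, 'R': array([[ 0.02864251,  0.99948311,  0.01459864],
       [ 0.74584054, -0.01164573, -0.66602272],
       [-0.66550845,  0.02996482, -0.74578859]]), 't': array([-
[... 195 characters left out ...]
   ,   1.        ]]), 'k1': -0.1413711088275137, 'R': array([[ 2.64114415e-02, -9.99646295e-01,  3.11790568e-03],
       [-9.93173138e-01, -2.65946648e-02, -1.13577473e-01],
       [ 1.13620220e-01, -9.68753803e-05, -9.93524250e-01]]), 't': array([-0.02895313,  0.55452496,  1.39862999])}
wrist {'camera_matrix': array([[266.93942189,   0.        , 255.19155011],
       [  0.        , 266.93942189, 192.6112986 ],
       [  0.        ,   0.        ,   1.        ]]), 'k1': -0.021021161027019317, 'R': array([[ 0.3369438 , -0.94152225, -0.00217502],
       [-0.90166053, -0.32334179,  0.28715565],
       [-0.27106671, -0.09479419, -0.95788146]]), 't': array([-0.62456317, -0.03548334,  0.3913171 ])}
```

View pics/scene0.png

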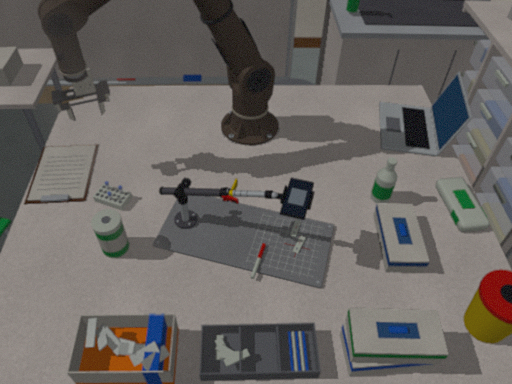

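View pics/top0.png

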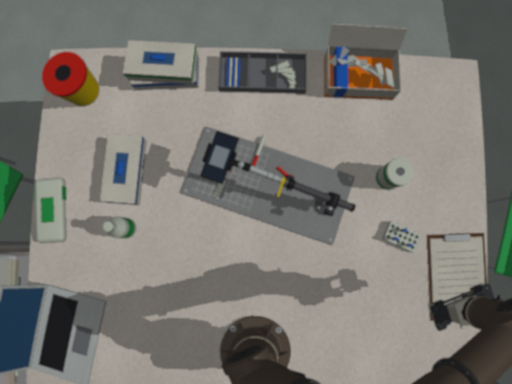

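The scene view shows the boom running from the post (185,190) to the phone (297,198), with the tab at (232,188). In the top view it runs from (345,207) to (220,155), with the yellow tab at (282,186) on the robot's side and the red lever at (281,172) on the far side. Next I'll triangulate the coarse points.

```bash
cat > h.py <<'E'
import cv2,numpy as np
from cell import arm
from scipy.spatial.transform import Rotation as Ro
def ray(p,uv):
    K=p["camera_matrix"];d=np.array([(uv[0]-K[0,2])/K[0,0],(uv[1]-K[1,2])/K[1,1]])
    u=d.copy()
    for _ in range(10): u=d/(1+p["k1"]*(u@u))
    v=p["R"].T@np.array([u[0],u[1],1]);return -p["R"].T@p["t"],v/np.linalg.norm(v)
def proj(p,X):
    c=p["R"]@X+p["t"];u=c[:2]/c[2];u=u*(1+p["k1"]*(u@u));K=p["camera_matrix"]
    return np.array([K[0,0]*u[0]+K[0,2],K[1,1]*u[1]+K[1,2]])
def tri(rs):
    A=sum(np.eye(3)-np.outer(d,d) for o,d in rs);b=sum((np.eye(3)-np.outer(d,d))@o for o,d in rs)
    X=np.linalg.solve(A,b);return X,[np.linalg.norm((np.eye(3)-np.outer(d,d))@(X-o))*1e3 for o,d in rs]
def blobs(im,lo,hi,box,amin=8):
    m=cv2.inRange(cv2.cvtColor(im,cv2.COLOR_RGB2HSV),lo,hi)
    k=np.zeros_like(m);x0,y0,x1,y1=box;k[y0:y1,x0:x1]=1;m=m*k
    n,l,s,c=cv2.connectedComponentsWithStats(m)
    return [(np.round(c[i],1).tolist(),s[i].tolist()) for i in range(1,n) if s[i][4]>=amin],m
YE=((22,110,80),(34,255,255));RE=((0,120,70),(8,255,255))
E
python3 - <<'E'
from h import *
I={n:cv2.imread(f"pics/{n}0.png")[:,:,::-1].copy() for n in("scene","top")}
B={"scene":(150,150,330,240),"top":(190,120,370,240)}
P={n:arm.camera_params(n) for n in I}
for n in I:
    for k,c in(("Y",YE),("R",RE)): print(n,k,blobs(I[n],*c,B[n])[0])
a=I["scene"][160:230,150:330];b=I["top"][120:225,195:365]
a=cv2.resize(a,(792,308),interpolation=cv2.INTER_CUBIC);b=cv2.resize(b,(470,290),interpolation=cv2.INTER_CUBIC)
b=cv2.copyMakeBorder(b,0,0,0,322,cv2.BORDER_CONSTANT)
cv2.imwrite("pics/crop0.png",np.vstack([a,b])[:,:,::-1])
E
```

```text
scene Y [([232.8, 187.3], [229, 179, 8, 17, 60])]
scene R [([228.9, 197.7], [222, 195, 16, 6, 49])]
top Y [([281.0, 186.1], [277, 177, 9, 20, 66])]
top R [([254.6, 160.1], [252, 156, 6, 10, 33]), ([282.4, 171.6], [277, 167, 11, 10, 41])]
```

View pics/crop0.png

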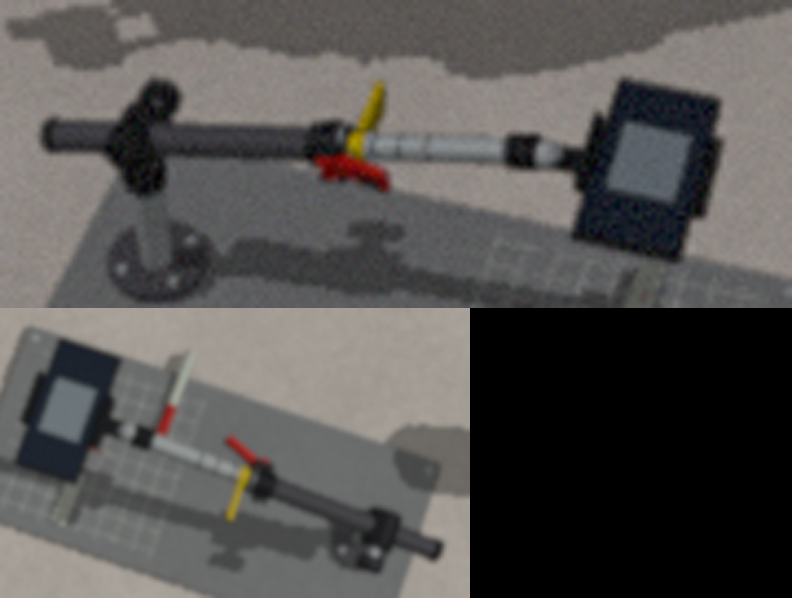

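The crop shows the boom's dark tube end, collar, yellow tab (robot side), red lever (far side) and leg end collar clearly. Triangulating those.

Run:
```python
from h import *
P={n:arm.camera_params(n) for n in("scene","top")}
pts={"tubeend":((160.9,190.7),(353.4,206.8)),"collar":((224.3,191.6),(289.4,182.6)),"legend":((268.9,194.1),(246.7,166.3)),
"tab":((232.8,187.3),(281,186.1)),"lever":((229.5,197.7),(282.4,171.6))}
X={}
for k,(a,b) in pts.items():
    X[k],r=tri([ray(P["scene"],a),ray(P["top"],b)]);print(k,X[k].round(4),np.round(r,1))
x=X["legend"]-X["tubeend"];x/=np.linalg.norm(x);print("x",x,np.degrees(np.arcsin(x[2])),"yaw",np.degrees(np.arctan2(x[1],x[0])))
o=arm.observe();R=Ro.from_rotvec(o["ee_rot"]).as_matrix();print(R.round(3))
```

```text
tubeend [ 0.5023 -0.3066  0.1432] [0.7 0.7]
collar [ 0.5667 -0.0947  0.2059] [0.4 0.4]
legend [0.6083 0.0382 0.2383] [1. 1.]
tab [ 0.5544 -0.0686  0.2118] [0.2 0.2]
lever [ 0.5991 -0.0752  0.2136] [3.5 3.5]
x [0.28423029 0.92424734 0.25491174] 14.768355339900301 yaw 72.90596449416844
[[ 0.942  0.337 -0.001]
 [ 0.337 -0.942  0.001]
 [-0.    -0.001 -1.   ]]
```

```bash
cat >> h.py <<'E'
def frame(yaw=72.9,pitch=15.):
    a,b=np.radians([yaw,pitch]);x=np.array([np.cos(a)*np.cos(b),np.sin(a)*np.cos(b),np.sin(b)])
    y=np.array([-np.sin(a),np.cos(a),0]);return np.c_[x,y,np.cross(x,y)]
def pose():
    o=arm.observe();return o["position"],Ro.from_rotvec(o["ee_rot"])
def plan(p,R,p1,R1,n,w=9.18):
    tv=(R.inv()*R1).as_rotvec();out=[]
    for i in range(n):
        q=p+(p1-p)/(n-i);D=Ro.from_rotvec((R.inv()*R1).as_rotvec()/(n-i))
        s=np.round(R.inv().apply(q-p)*100,1);t=np.round(D.as_rotvec(),3)
        out.append([w,s.tolist(),t.tolist()]);p=p+R.apply(s/100);R=R*Ro.from_rotvec(t)
    return out,p,R
E
python3 - <<'E'
from h import *
B=frame();T=Ro.from_matrix(B*[1,-1,-1])
p,R=pose();m=np.array([.571,-.081,.210])
r,p,R=plan(p,R,np.array([.26,-.50,.42]),Ro.from_rotvec([0,0,.15])*R,5);print(r)
r,p,R=plan(p,R,m+B@[-.01,-.02,.2],T,15)
for i in(0,5,10):print(r[i:i+5])
print(p,m)
E
```

```text
[[9.18, [1.5, -1.3, -3.9], [-0.0, -0.0, -0.03]], [9.18, [1.6, -1.3, -3.9], [-0.0, -0.0, -0.03]], [9.18, [1.6, -1.2, -3.9], [-0.0, -0.0, -0.03]], [9.18, [1.6, -1.2, -3.8], [-0.0, -0.0, -0.03]], [9.18, [1.7, -1.2, -3.9], [-0.0, -0.0, -0.03]]]
[[9.18, [3.0, -1.1, 0.1], [0.007, 0.017, -0.052]], [9.18, [3.0, -0.9, 0.2], [0.007, 0.016, -0.052]], [9.18, [3.0, -0.8, 0.2], [0.007, 0.017, -0.052]], [9.18, [3.1, -0.6, 0.3], [0.007, 0.016, -0.052]], [9.18, [3.1, -0.5, 0.4], [0.007, 0.016, -0.051]]]
[[9.18, [3.1, -0.3, 0.4], [0.007, 0.017, -0.052]], [9.18, [3.1, -0.1, 0.5], [0.007, 0.016, -0.051]], [9.18, [3.1, 0.0, 0.5], [0.006, 0.017, -0.052]], [9.18, [3.1, 0.2, 0.6], [0.007, 0.016, -0.051]], [9.18, [3.1, 0.4, 0.6], [0.006, 0.017, -0.052]]]
[[9.18, [3.0, 0.5, 0.7], [0.007, 0.016, -0.051]], [9.18, [3.0, 0.7, 0.7], [0.006, 0.017, -0.052]], [9.18, [2.9, 0.8, 0.7], [0.007, 0.016, -0.051]], [9.18, [2.9, 1.0, 0.8], [0.006, 0.017, -0.052]], [9.18, [2.8, 1.2, 0.8], [0.007, 0.016, -0.051]]]
[ 0.57223131 -0.14604702  0.40056853] [ 0.571 -0.081  0.21 ]
```

send_rows --increments '[[9.18,[1.5,-1.3,-3.9],[0,0,-0.03]],[9.18,[1.6,-1.3,-3.9],[0,0,-0.03]],[9.18,[1.6,-1.2,-3.9],[0,0,-0.03]],[9.18,[1.6,-1.2,-3.8],[0,0,-0.03]],[9.18,[1.7,-1.2,-3.9],[0,0,-0.03]]]'

```text
clock: 0.65
position: [0.2599, -0.4989, 0.422]
ee_rot: [-3.046, -0.769, 0.0]
force: [1.1, -0.6, -0.6]
width: 1.002
gripper_force: 0.0
```

send_rows --increments '[[9.18,[3.0,-1.1,0.1],[0.007,0.017,-0.052]],[9.18,[3.0,-0.9,0.2],[0.007,0.016,-0.052]],[9.18,[3.0,-0.8,0.2],[0.007,0.017,-0.052]],[9.18,[3.1,-0.6,0.3],[0.007,0.016,-0.052]],[9.18,[3.1,-0.5,0.4],[0.007,0.016,-0.051]]]'

```text
clock: 1.15
position: [0.3655, -0.3793, 0.4133]
ee_rot: [-2.865, -1.14, -0.11]
force: [0.6, -0.4, 0.7]
width: 1.004
gripper_force: 0.0
```

send_rows --increments '[[9.18,[3.1,-0.3,0.4],[0.007,0.017,-0.052]],[9.18,[3.1,-0.1,0.5],[0.007,0.016,-0.051]],[9.18,[3.1,0.0,0.5],[0.006,0.017,-0.052]],[9.18,[3.1,0.2,0.6],[0.007,0.016,-0.051]],[9.18,[3.1,0.4,0.6],[0.006,0.017,-0.052]]]'

```text
clock: 1.65
position: [0.4701, -0.2615, 0.4072]
ee_rot: [-2.645, -1.473, -0.217]
force: [1.2, -1.2, 0.3]
width: 0.999
gripper_force: 0.0
```

send_rows --increments '[[9.18,[3.0,0.5,0.7],[0.007,0.016,-0.051]],[9.18,[3.0,0.7,0.7],[0.006,0.017,-0.052]],[9.18,[2.9,0.8,0.7],[0.007,0.016,-0.051]],[9.18,[2.9,1.0,0.8],[0.006,0.017,-0.052]],[9.18,[2.8,1.2,0.8],[0.007,0.016,-0.051]]]'

```text
clock: 2.15
position: [0.5737, -0.144, 0.4007]
ee_rot: [-2.385, -1.769, -0.315]
force: [0.2, -0.5, -0.1]
width: 0.996
gripper_force: 0.0
```

Run:
```python
from h import *
o=arm.observe();P=arm.camera_params("wrist");im=arm.get_image("wrist")
cv2.imwrite("pics/w1.png",im[:,:,::-1]);np.save("w1.npy",P,allow_pickle=True)
T=Ro.from_rotvec(o["ee_rot"]).as_matrix()
print(o["clock"],o["position"],T.round(3),o["joints"].round(2))
print("cam in tool",T.T@(-P["R"].T@P["t"]-o["position"]))
for k,c in(("Y",YE),("R",RE)): print(k,blobs(im,*c,(0,0,512,384),20)[0])
```

```text
2.15 [ 0.57374659 -0.14398866  0.40074194] [[ 0.28   0.957  0.076]
 [ 0.924 -0.291  0.248]
 [ 0.259  0.001 -0.966]] [ 0.58  0.33 -0.38  1.35 -0.14  1.46 -0.06]
cam in tool [ 0.07744969  0.00095133 -0.1575588 ]
Y [([224.1, 160.5], [200, 157, 47, 9, 373])]
R [([271.9, 112.1], [258, 109, 29, 7, 188]), ([258.2, 155.2], [251, 138, 16, 41, 236]), ([477.6, 191.5], [459, 186, 38, 12, 41])]
```

View pics/w1.png

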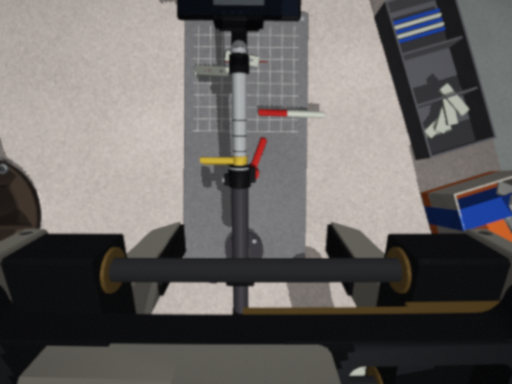

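The wrist view shows the boom upright at column ~239. The yellow tab is at rows 157–166 and columns 200–247, the collar rim at about (240,168), and the lever from (252,178) to (266,138). I'll go lower for a second view.

send_rows --increments '[[9.18,[0,0,2],[0,0,0]],[9.18,[0,0,2],[0,0,0]],[9.18,[0,0,2],[0,0,0]],[9.18,[0,0,2],[0,0,0]],[9.18,[0,0,0],[0,0,0]]]'

```text
clock: 2.7
position: [0.5777, -0.1246, 0.3209]
ee_rot: [-2.385, -1.765, -0.31]
force: [0.2, -1.5, -0.6]
width: 0.997
gripper_force: 0.0
```

Run:
```python
from h import *
from cell import arm
P2=arm.camera_params("wrist");i2=arm.get_image("wrist")
cv2.imwrite("pics/w2.png",i2[:,:,::-1])
P1=np.load("w1.npy",allow_pickle=True).item();i1=cv2.imread("pics/w1.png")[:,:,::-1].copy()
B=frame();S=[]
for P,i in((P1,i1),(P2,i2)):
    b,m=blobs(i,*YE,(150,80,300,260),20);print(b)
    u0=b[0][1][0];w=b[0][1][2]
    f={}
    ys,xs=np.nonzero(m)
    s=(xs>u0+3)&(xs<u0+.5*w)   # tab part away from ring
    f["tab"]=(xs[s].mean(),ys[s].mean())
    L=[ys[(xs==c)].max()+.5 for c in range(u0+4,int(u0+.5*w))];f["rear"]=(u0+.27*w+2,np.mean(L))
    f["tabtip"]=(u0-.5,ys[xs<u0+4].mean())
    b,m=blobs(i,*RE,(245,80,310,260),20);print(b)
    # boom sides: leg bright, from rows above tab
    g=i.mean(2);v=int(ys.min());
    for nm,dv in(("legA",.4),("legB",1.6)):
        r=int(v-dv*w);row=g[r-2:r+3].mean(0)[int(u0+.3*w):int(u0+1.4*w)];d=np.diff(row)
        l,rr=np.argmax(d),np.argmin(d);f[nm]=(int(u0+.3*w)+(l+rr)/2+.5,r);f[nm+"w"]=rr-l
    S.append(f);print(f)
for k in("tab","rear","tabtip"):
    X,r=tri([ray(P1,S[0][k]),ray(P2,S[1][k])]);print(k,X.round(4),np.round(r,2))
p,R=pose();print(p,R.as_matrix().round(3))
a=np.hstack([i2[100:260,150:310]]);cv2.imwrite("pics/w2c.png",cv2.resize(i2[100:280,150:340],None,fx=3,fy=3,interpolation=cv2.INTER_CUBIC)[:,:,::-1])
```

```text
[([224.1, 160.5], [200, 157, 47, 9, 373])]
[([271.9, 112.1], [258, 109, 29, 7, 188]), ([258.2, 155.2], [251, 138, 16, 41, 236])]
{'tab': (np.float64(213.71612903225807), np.float64(160.38709677419354)), 'rear': (214.69, np.float64(164.23684210526315)), 'tabtip': (199.5, np.float64(159.79166666666666)), 'legA': (np.float64(225.5), 138), 'legAw': np.int64(-16), 'legB': (np.float64(238.5), 81), 'legBw': np.int64(12)}
[([218.0, 172.1], [186, 167, 61, 12, 574])]
[([277.0, 110.9], [261, 107, 33, 9, 251]), ([261.4, 164.7], [252, 142, 20, 53, 395])]
{'tab': (np.float64(203.2310924369748), np.float64(171.91596638655463)), 'rear': (204.47, np.float64(176.30769230769232)), 'tabtip': (185.5, np.float64(171.28571428571428)), 'legA': (np.float64(221.5), 142), 'legAw': np.int64(-16), 'legB': (np.float64(238.5), 69), 'legBw': np.int64(10)}
tab [ 0.5416 -0.0645  0.2224] [0.45 0.45]
rear [ 0.5404 -0.0687  0.2155] [0.66 0.66]
tabtip [ 0.5234 -0.0579  0.2183] [0.22 0.22]
[ 0.57821661 -0.1253618   0.3226895 ] [[ 0.283  0.956  0.074]
 [ 0.924 -0.293  0.248]
 [ 0.258 -0.002 -0.966]]
```

View pics/w2c.png

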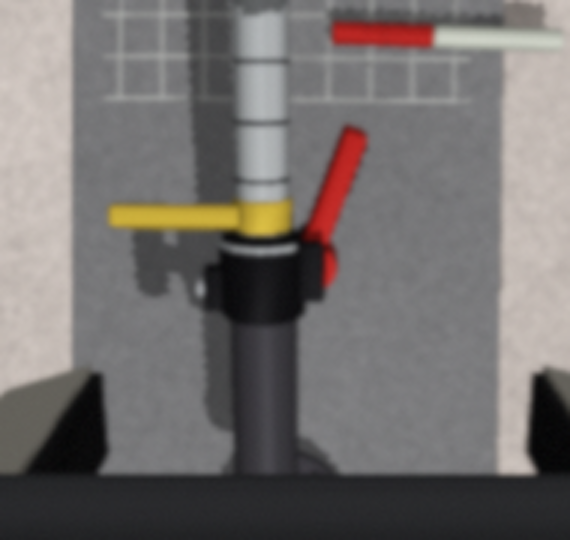

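The close crop (3×, offset 150,100) shows the tab's rear top edge at row ~176, its tip at column 186, and the boom axis at column ~238. The collar rim is at row ~182 and the lever tip at about (268,143). I'll cast these into the boom frame.

```bash
cat > /tmp/a.py <<'E'
from h import *
P=arm.camera_params("wrist");B=frame();m=np.array([.571,-.081,.207])
def on(uv,z):
    o,d=ray(P,uv);n=B[:,2];s=((m+B@[0,0,z]-o)@n)/(d@n);return (B.T@(o+s*d-m)*1e3).round(1)
c=lambda x,y:(150+x/3,100+y/3)
for k,uv,z in(("reartop",c(170,228),.015),("ringrear",c(265,235),.011),("tabtip",c(109,216),.015),("axisTab",c(265,205),.011),("leg far",c(262,60),.0095),("legL",c(236,150),0),("legR",c(290,150),0),
 ("tubeL",c(234,440),0),("tubeR",c(298,440),0),("rim",c(260,243),.016),("colL",c(219,300),0),("leverTip",c(357,128),.009),("leverTipR",c(367,145),.009)):
    print(k,on(uv,z))
p,R=pose();print("tcp",(B.T@(p-m)*1e3).round(1),(B.T@R.as_matrix()).round(3))
T=arm.camera_params("top");S=arm.camera_params("scene")
for n,Q in(("top",T),("scene",S)):
    print(n,[proj(Q,m+B@np.array(v)).round(1) for v in([-.015,0,0],[.128,0,0],[-.245,0,0],[.006,.031,0])])
E
python3 /tmp/a.py
```

```text
reartop [ 6.9 29.  15. ]
ringrear [ 3.6 -3.  11. ]
tabtip [11.1 49.4 15. ]
axisTab [14.1 -3.2 11. ]
leg far [61.9 -2.9  9.5]
legL [31.3  7.4 -0. ]
legR [ 31.3 -11.5   0. ]
tubeL [-81.   11.3   0. ]
tubeR [-80.9 -13.6   0. ]
rim [ 2.  -1.6 16. ]
colL [-23.7  15.1   0. ]
leverTip [ 39.9 -34.2   9. ]
leverTipR [ 34.2 -37.7   9. ]
tcp [ -9.  -19.9 122.2] [[ 1.     0.001 -0.   ]
 [ 0.001 -1.     0.002]
 [-0.    -0.002 -1.   ]]
top [array([289.5, 182.7]), array([246.7, 166.5]), array([353.4, 207.1]), array([280.2, 189.9])]
scene [array([224.4, 192.2]), array([268.2, 193.5]), array([160.5, 190.4]), array([233.6, 185.3])]
```

The sizes check out: the leg measures 18.9 mm wide, and the tab tip sits 52 mm off the axis. The mouth is at m+B(3,−2.3,0), so the TCP is at about (−12,−17.6,122) in the boom frame. Descending beside the collar.

send_rows --increments '[[9.18,[0,-0.1,3],[0,0,0]],[9.18,[0,-0.1,3],[0,0,0]],[9.18,[0,0,3],[0,0,0]],[9.18,[0,0,2],[0,0,0]],[9.18,[0,0,0],[0,0,0]]]'

```text
clock: 3.25
position: [0.5843, -0.0979, 0.2159]
ee_rot: [-2.387, -1.764, -0.311]
force: [-0.0, -0.0, -0.2]
width: 0.999
gripper_force: 0.0
```

send_rows --increments '[[9.18,[0,0,1.5],[0,0,0]],[9.18,[0,0,1.5],[0,0,0]],[9.18,[0,0,0],[0,0,0]]]'

```text
clock: 3.55
position: [0.5874, -0.0919, 0.1887]
ee_rot: [-2.39, -1.765, -0.313]
force: [-1.5, -1.4, -0.6]
width: 1.0
gripper_force: 0.5
```

```bash
cat > s.py <<'E'
import sys
from h import *
B=frame();m=np.array([.571,-.081,.207])+B@[.003,-.0023,0]
o=arm.observe();i=arm.get_image("wrist");print(o["clock"],"tcp",(B.T@(o["position"]-m)*1e3).round(1),"F",(B.T@o["force"]).round(1),o["width"],o["gripper_force"])
cv2.imwrite(f"pics/{sys.argv[1]}.png",i[:,:,::-1])
x0,y0,x1,y1=map(int,sys.argv[2:6]);cv2.imwrite(f"pics/{sys.argv[1]}c.png",cv2.resize(i[y0:y1,x0:x1],(800,600*1),interpolation=cv2.INTER_CUBIC)[:,:,::-1])
E
python3 s.py w3 96 84 416 324
```

```text
3.55 tcp [-13.1 -16.6 -16.3] F [-1.8  1.1 -0.1] 1.0004291650900545 0.5153403975418769
```

View pics/w3c.png

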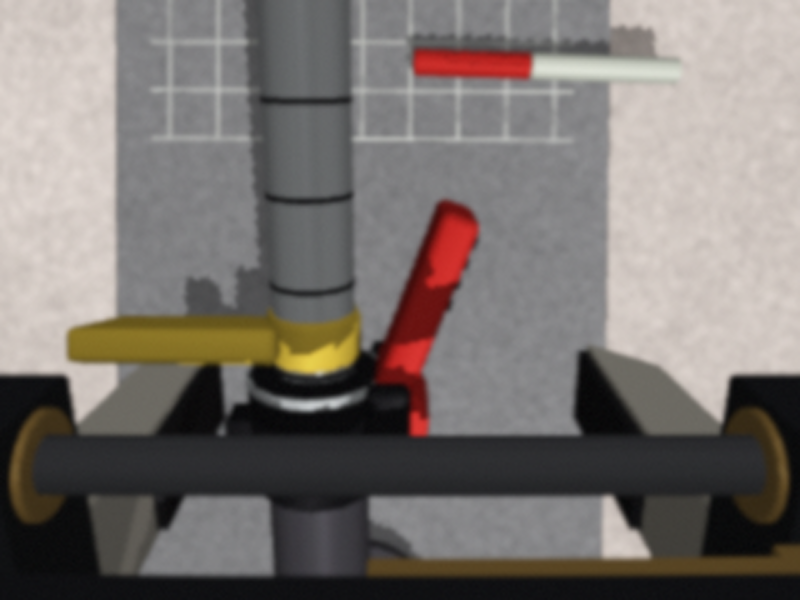

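The fingers straddle the boom; the left one stands behind the tab at crop (180,400) and the lever is clear of the right one. Drawing out slowly.

send_rows --increments '[[9.18,[0.4,0,0.2],[0,0,0]],[9.18,[0.5,0,0.1],[0,0,0]],[9.18,[0.5,0,0],[0,0,0]],[9.18,[0.5,0,0],[0,0,0]],[9.18,[0.5,0,0],[0,0,0]]]'

```text
clock: 4.1
position: [0.5947, -0.0682, 0.1921]
ee_rot: [-2.39, -1.765, -0.315]
force: [-0.6, -2.7, 0.7]
width: 0.997
gripper_force: 1.1
```

send_rows --increments '[[9.18,[0.5,0,0],[0,0,0]],[9.18,[0.5,0,0],[0,0,0]],[9.18,[0.5,0,0],[0,0,0]],[9.18,[0.2,0,0],[0,0,0]],[9.18,[0,0,0],[0,0,0]]]'

```text
clock: 4.6
position: [0.5991, -0.0521, 0.196]
ee_rot: [-2.389, -1.765, -0.314]
force: [0.3, -0.9, 0.4]
width: 1.001
gripper_force: 0.6
```

```bash
python3 s.py w4 136 114 376 294
```

```text
4.6 tcp [ 28.8 -16.  -19.9] F [-0.7 -0.5  0.6] 1.0011635152886185 0.5982450814917684
```

View pics/w4c.png

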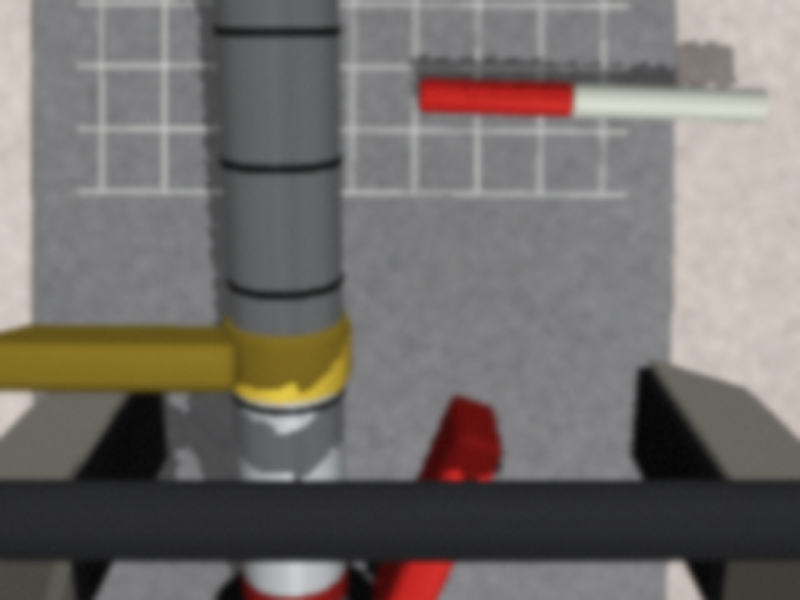

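```bash
cat > t.py <<'E'
from h import *
import sys
P=arm.camera_params("wrist");B=frame();m=np.array([.571,-.081,.207])+B@[.003,-.0023,0]
def on(uv,z):
    o,d=ray(P,uv);n=B[:,2];s=((m+B@[0,0,z]-o)@n)/(d@n);return (B.T@(o+s*d-m)*1e3).round(1)
i=cv2.imread(f"pics/{sys.argv[1]}.png")[:,:,::-1].copy()
YD=((20,110,40),(34,255,255));RD=((0,120,40),(8,255,255));RD2=((172,120,40),(180,255,255))
b,mk=blobs(i,*YD,(100,180,300,260),20);print(b)
ys,xs=np.nonzero(mk);u=int(sys.argv[2])
v=np.mean([ys[xs==c].max()+.5 for c in range(u,u+15)]);print("tab rear top",u+7,v,on((u+7,v),.015))
for c in(214,219,224,229,234):
    h=cv2.cvtColor(i,cv2.COLOR_RGB2HSV)[280:330,c].astype(int);r=np.nonzero(((h[:,0]<8)|(h[:,0]>172))&(h[:,1]>120)&(h[:,2]>40))[0]
    if len(r):print(c,"ring rows",280+r.min(),280+r.max(),on((c,279.5+r.min()),.0095),on((c,280.5+r.max()),.0095))
    print([tuple(x) for x in i[284:312:2,c].tolist()] if c==224 else "")
E
python3 t.py w4 150
```

```text
[([183.3, 221.9], [121, 209, 120, 26, 2237])]
tab rear top 157 230.5 [49.4 32.5 15. ]
214 ring rows 292 297 [9.2 6.5 9.5] [5.2 6.6 9.5]

219 ring rows 294 299 [7.9 3.7 9.5] [3.8 3.8 9.5]

224 ring rows 294 299 [7.9 0.8 9.5] [3.8 1.  9.5]
[(197, 201, 203), (200, 204, 205), (199, 203, 204), (198, 201, 203), (180, 166, 167), (149, 47, 45), (151, 31, 27), (147, 36, 33), (132, 93, 93), (104, 105, 107), (50, 51, 52), (13, 13, 14), (7, 6, 8), (14, 14, 15)]
229 ring rows 293 298 [ 8.6 -2.   9.5] [ 4.5 -1.9  9.5]

234 ring rows 291 296 [ 9.9 -4.9  9.5] [ 5.9 -4.8  9.5]
```

```bash
cat > u.py <<'E'
from h import *
import sys
from scipy.optimize import least_squares
P=arm.camera_params("wrist");B=frame();m=np.array([.571,-.081,.207])+B@[.003,-.0023,0]
i=cv2.imread(f"pics/{sys.argv[1]}.png")[:,:,::-1].copy();g=cv2.cvtColor(i,cv2.COLOR_RGB2GRAY)
g=cv2.resize(g,None,fx=4,fy=4,interpolation=cv2.INTER_CUBIC)
cv2.imwrite("pics/strip.png",cv2.resize(i[200:312,110:260],None,fx=5,fy=5,interpolation=cv2.INTER_CUBIC)[:,:,::-1])
def on(uv,z):
    o,d=ray(P,uv);n=B[:,2];s=((m+B@[0,0,z]-o)@n)/(d@n);return (B.T@(o+s*d-m)*1e3).round(1)
for y in(-15,-9.5,9.5,0):
    print(y,[proj(P,m+B@np.array([x/1e3,y/1e3,(9.5 if y==0 else 0)/1e3])).round(1).tolist() for x in(0,5,40,60,80)])
E
python3 u.py w4
```

```text
-15 [[252.2, 294.4], [252.1, 287.4], [251.9, 234.6], [251.8, 201.0], [251.6, 164.7]]
-9.5 [[243.1, 294.4], [243.0, 287.4], [242.2, 234.6], [241.7, 201.0], [241.1, 164.7]]
9.5 [[212.0, 294.3], [211.6, 287.4], [208.6, 234.6], [206.7, 201.0], [204.7, 164.7]]
0 [[225.9, 305.1], [225.6, 297.8], [223.5, 242.4], [222.1, 207.0], [220.6, 168.3]]
```

View pics/strip.png

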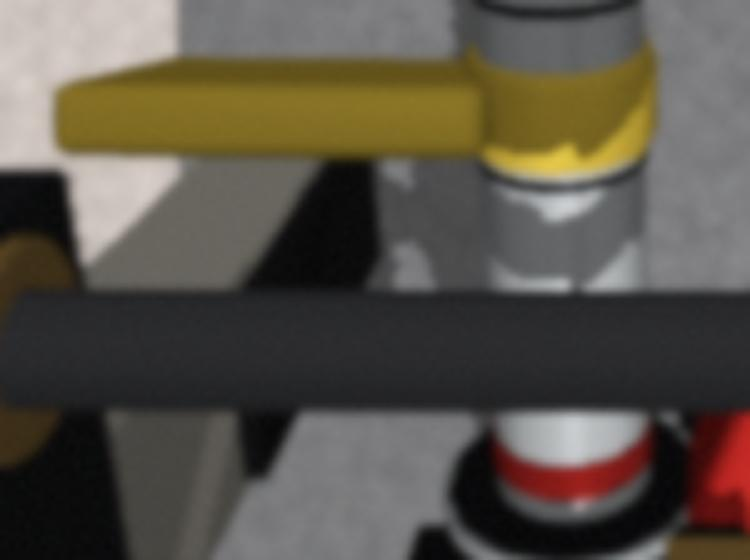

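The strip (5×, offset 110,200) shows the red ring fully out, with its rear edge at row ~500. About 3.6 px (2.5 mm) of leg is visible behind it before the black collar face, so the leg is at ~42.4 mm. The tab plate is vertical, so the finger touches its lower edge, which agrees with the TCP position. I'll back off 2 mm and centre the fingers on y = −5.5.

send_rows --force 20 --increments '[[9.0,[-0.1,-0.1,0],[0,0,0]],[8.6,[-0.1,-0.2,0],[0,0,0]],[8.1,[0,-0.3,0],[0,0,0]],[7.6,[0,-0.3,0],[0,0,0]],[7.2,[0,-0.1,0],[0,0,0]]]'

```text
clock: 5.15
position: [0.5879, -0.0517, 0.1952]
ee_rot: [-2.389, -1.764, -0.312]
force: [-2.1, -1.1, -0.8]
width: 0.798
gripper_force: 1.0
```

send_rows --increments '[[7.2,[0,0,0],[0,0,0]],[7.2,[0,0,0],[0,0,0]],[7.2,[0,0,0],[0,0,0]]]'

```text
clock: 5.45
position: [0.5886, -0.0517, 0.1953]
ee_rot: [-2.39, -1.765, -0.313]
force: [-1.9, -1.2, -0.0]
width: 0.786
gripper_force: 1.0
```

```bash
python3 s.py w5 136 114 376 294; python3 u.py w5 >/dev/null
```

```text
5.45 tcp [ 26.   -5.9 -19.9] F [-1.7  1.5  0.4] 0.7858823942874327 0.9890923323109746
```

View pics/strip.png

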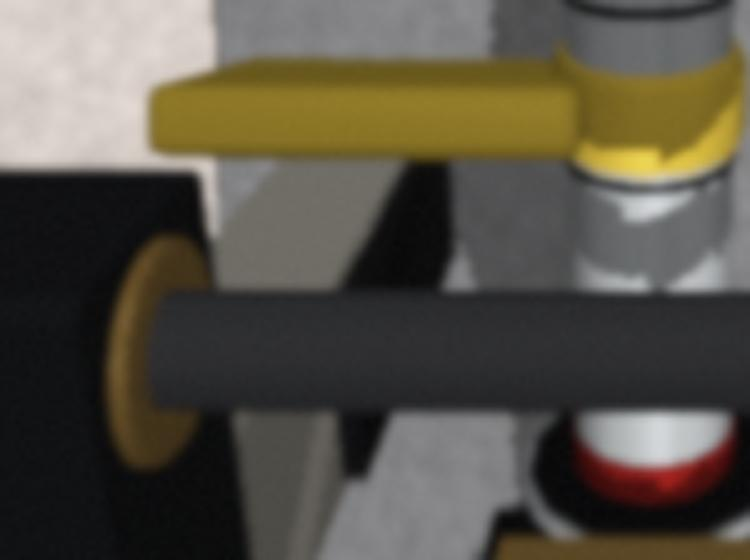

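The ring is fully visible (rows 468–505 at the centre, 5 mm) and its rear edge is flush with the collar face, so the leg is at ~40 mm. Squeezing.

send_rows --increments '[[6.6,[0,0,0],[0,0,0]],[6.0,[0,0,0],[0,0,0]],[5.5,[0,0,0],[0,0,0]],[5.0,[0,0,0],[0,0,0]],[4.5,[0,0,0],[0,0,0]]]'

```text
clock: 6.0
position: [0.5902, -0.0514, 0.196]
ee_rot: [-2.39, -1.765, -0.317]
force: [4.3, 1.8, -1.3]
width: 0.515
gripper_force: 3.5
```

```bash
python3 s.py w6 136 114 376 294; python3 t.py w5 150|grep rear;python3 t.py w6 160|grep -E "rear|ring"
```

```text
6.0 tcp [ 27.   -7.3 -19.5] F [ 2.5 -3.6 -2. ] 0.5153766888734086 3.514710321323946
tab rear top 157 230.5 [47.9 41.5 15. ]
tab rear top 167 230.5 [47.9 36.4 15. ]
224 ring rows 289 294 [9.6 9.6 9.5] [5.6 9.8 9.5]
229 ring rows 292 297 [7.6 6.9 9.5] [3.6 7.  9.5]
234 ring rows 293 298 [6.9 4.  9.5] [2.9 4.1 9.5]
```

send_rows --increments '[[4.1,[-0.05,0,0],[0,0,0]],[3.8,[0,0,0],[0,0,0]],[3.5,[0,0,0],[0,0,0]]]'

```text
clock: 6.35
position: [0.5883, -0.0519, 0.1956]
ee_rot: [-2.389, -1.764, -0.313]
force: [-2.5, 0.9, 7.2]
width: 0.392
gripper_force: 5.7
```

```bash
python3 s.py w7 136 114 376 294; python3 t.py w7 160|grep -E "rear|ring"
```

```text
6.35 tcp [ 25.8  -5.6 -19.5] F [2.  2.7 7. ] 0.3917649235749535 5.692043668823317
tab rear top 167 229.5 [47.1 38.1 15. ]
229 ring rows 291 296 [7.  8.6 9.5] [2.9 8.7 9.5]
234 ring rows 293 299 [5.6 5.8 9.5] [0.9 5.9 9.5]
```

send_rows --increments '[[3.2,[0,0,0],[0,0,0]],[2.9,[0,0,0],[0,0,0]],[2.6,[0,0,0],[0,0,0]],[2.3,[0,0,0],[0,0,0]],[2.3,[0,0,0],[0,0,0]]]'

```text
clock: 6.9
position: [0.5852, -0.051, 0.1954]
ee_rot: [-2.385, -1.764, -0.306]
force: [-14.2, 0.9, 13.6]
width: 0.319
gripper_force: 20.2
```

```bash
python3 s.py w8 136 114 376 324; python3 t.py w8 160|grep -E "rear|ring";python3 u.py w8 >/dev/null
```

```text
6.9 tcp [ 25.7  -2.5 -19.7] F [ 0.3 13.8 14. ] 0.31939692071664777 20.21453971043229
tab rear top 167 229.5 [47.1 40.9 15. ]
234 ring rows 291 296 [7.1 8.5 9.5] [3.  8.6 9.5]
```

View pics/w8c.png

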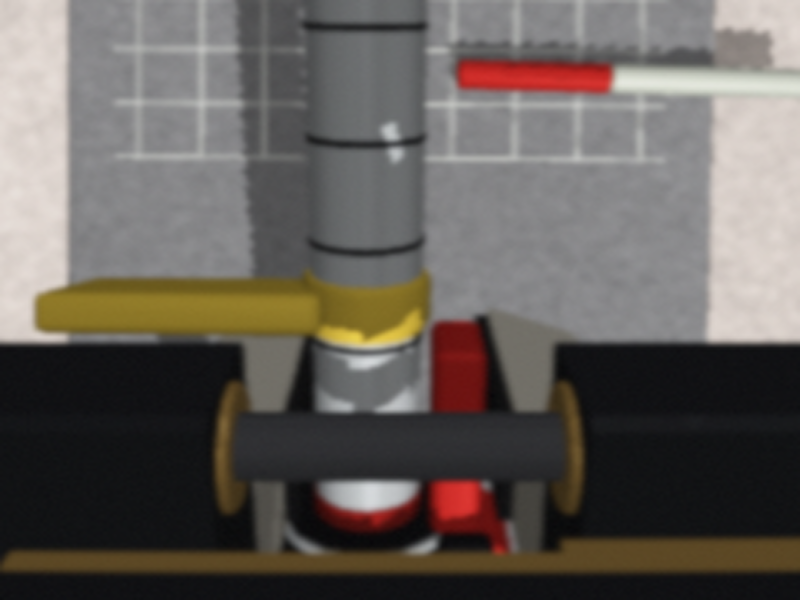

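The lever is shut flat along the leg, and the 29.3 mm opening matches the expected 30. The ring is still just outside the mouth. I'll relieve the sideways load by shifting the arm's target, and firm up the grip.

send_rows --force 25 --increments '[[2.3,[0,-0.1,0],[0,0,0]],[2.3,[0,-0.1,-0.1],[0,0,0]],[2.3,[0,-0.1,0],[0,0,0]],[2.3,[0,0,0],[0,0,0]],[2.3,[0,0,0],[0,0,0]]]'

```text
clock: 7.45
position: [0.5851, -0.051, 0.1957]
ee_rot: [-2.388, -1.764, -0.312]
force: [-0.6, 3.9, -5.3]
width: 0.311
gripper_force: 25.3
```

```bash
python3 s.py w9 136 114 376 324; python3 u.py w9 >/dev/null
```

```text
7.45 tcp [ 25.8  -2.4 -19.4] F [ 2.   1.7 -6. ] 0.3108074277482236 25.26335319271311
```

View pics/strip.png

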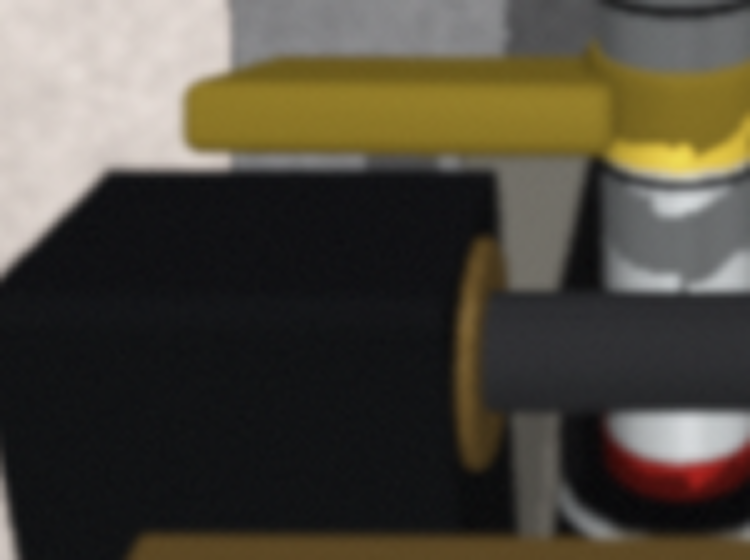

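The ring is fully out (rows 462–502) and flush with the collar face. The grip holds at 25 N and the side load is nearly gone. Handing in.

```bash
python3 -c "
from cell import arm
print(arm.sign_off())"
```

```text
the job is handed in; nothing more can be done
None
```

I drew the leg out to its mark and squeezed the lever shut, and handed in still pinching both at 25 N after about 7.5 s; the sign-off returned no verdict.

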